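# Log a grain on the point counter

### The job

Log the grain now under the microscope on the point-counter console: with the fingertips gently press the square key fully down, where it stays, then press the long enter bar fully down for a moment, let it spring back and withdraw. Do not press the enter bar before the square key is down, do not press the round or the cross key, and leave the vials, the rock and the loupe alone; nothing is to be grasped or lifted.

Things in the scene. Friction and masses are not known exactly. Their poses are not given: they have to be found in the camera images.
- console: White console fixed to the desk, 170 (x) x 230 (y) x 30 mm high; origin at the centre of its underside, z up, x away from the robot to the edge with the blank display strip, y left along the key row. White class keys (square, round, cross, in any order) at x = 15 mm, y = 65, 0, -65 mm; the long white enter bar at x = -55 mm, y = 0. Caps stand in black bezels, 17 mm above the console top when up.
- square_socket: Fixed black bezel of the square key, 3 mm thick, lying on the console top; its origin is the centre of its underside, 30 mm above the desk; 38 mm square; its x and y axes are the console's.
- square_key (a joint): Its slide joint, m: 0 up, 0.008 fully down. A latching class key: it has no spring, resists with about 2.5 N and stays wherever it is pushed. The square key is the one to select.
- square_key_top (a point): Centre of the top face of the square key, 47 mm above the desk while the key is up and 39 mm when fully down; it moves with the key. The cap is 28 x 28 mm, flat, solid.
- round_socket: Fixed black bezel of the round key, 3 mm thick, lying on the console top; its origin is the centre of its underside, 30 mm above the desk; 38 mm square; its x and y axes are the console's.
- round_key (a joint): Its slide joint, m: 0 up, 0.008 fully down. A latching class key: it has no spring, resists with about 2.5 N and stays wherever it is pushed. To be left alone.
- round_key_top (a point): Centre of the top face of the round key, 47 mm above the desk while the key is up and 39 mm when fully down; it moves with the key. The cap is a disc 30 mm across.
- cross_socket: Fixed black bezel of the cross key, 3 mm thick, lying on the console top; its origin is the centre of its underside, 30 mm above the desk; 38 mm square; its x and y axes are the console's.
- cross_key (a joint): Its slide joint, m: 0 up, 0.008 fully down. A latching class key: it has no spring, resists with about 2.5 N and stays wherever it is pushed. To be left alone.
- cross_key_top (a point): Centre of the top face of the cross key, 47 mm above the desk while the key is up and 39 mm when fully down; it moves with the key. The cap is a plus sign, 32 mm over the arms, which are 10 mm wide.
- enter_bar_socket: Fixed black bezel of the enter bar, 3 mm thick, lying on the console top; its origin is the centre of its underside, 30 mm above the desk; 32 x 90 mm; its x and y axes are the console's.
- enter_bar (a joint): Its slide joint, m: 0 up, 0.008 fully down. Sprung: the push grows from about 1 N at the top to 3.3 N fully down; it rises by itself when let go.
- enter_bar_top (a point): Centre of the top face of the enter bar, 47 mm above the desk while the key is up and 39 mm when fully down; it moves with the key. The cap is 22 mm (x) x 80 mm (y), flat, solid.
- vial_white: Loose glass vial with a white cap, 24 mm across, 56 mm high, upright behind the console; origin at the centre of its underside. Left alone.
- vial_black: Loose glass vial with a black cap, 24 mm across, 56 mm high, upright behind the console; origin at the centre of its underside. Left alone.
- fossil: Loose pale rock, 34 x 44 x 35 mm, beside the right end of the console; origin at the centre of its underside. Left alone.
- pocket_loupe: Loose folded pocket loupe, 40 x 24 x 14 mm, beside the right end of the console; origin at the centre of its underside. Left alone.

How it is judged (in metres and radians):
On the way, in this order (a step that is already met when the one before it is completed fails the run):
1. the square key is pressed down, the enter bar still up (value of joint square_key above 0.005 m and value of joint enter_bar below 0.003 m), for 0.1 s.
2. the enter bar is pressed down while the square key is down (value of joint each of enter_bar, square_key above 0.005 m), for 0.1 s.
3. the enter bar has sprung back (value of joint enter_bar below 0.002 m), for 0.1 s.
At the end, for the whole second after the job is handed in: The square key is down by more than 5 of its 8 mm, the enter bar is up again (within 2 mm), the round and cross keys are up (within 2 mm), and vials, rock and loupe are within 10 mm of where they stood (value of joint square_key above 0.005 m and value of joint each of enter_bar, round_key, cross_key below 0.002 m and distance of each of vial_white, vial_black, fossil, pocket_loupe from where it was at the start of the episode below 0.01 m); the robot touches nothing.
It fails at once if the enter bar is pressed (3 mm) before the square key is down (4 mm) (value of joint enter_bar above 0.003 m and value of joint square_key below 0.004 m).
It fails at once if the round or cross key is pressed (2 mm) (not (value of joint each of round_key, cross_key below 0.002 m)).
It fails at once if a key is pressed with more than 20 N (contact force between the fingers and square_socket above 20 N or contact force between the fingers and round_socket above 20 N or contact force between the fingers and cross_socket above 20 N or contact force between the fingers and enter_bar_socket above 20 N).
It fails at once if a vial, the rock or the loupe is moved by 10 mm or lifted (not (distance of each of vial_white, vial_black, fossil, pocket_loupe from where it was at the start of the episode below 0.01 m)).
It also fails if it takes over 48 s, if anything falls off the work surface, if the arm or the gripper's body presses on something with over 40 N, if the wrist force passes 120 N, or if a joint passes its speed limit or range.

### The arm

A 6-joint arm with a two-finger parallel gripper is mounted at the origin on a cart in front of the work surface, level with it; the furniture and walls round the work are solid. World frame = base frame: x ahead of the robot, y to its left, z up, the work surface at z = 0. Lengths are in mm, angles in rad, forces in N, time in s.
With the tool pointing down it reaches from about 300 to 850 mm from the base axis. Payload 5.4 kg.
Tool frame: the origin (TCP) lies midway between the tips of the shut fingers; the grasp point (between the pads) lies 19 mm behind it; z points along the fingers, y is the line along which they close (so a half turn about z gives the same grasp; the last joint's range is limited). The gripper opens to 85 mm and grips with 20 to 120 N. Pads are 22 mm wide; open, the fingers measure 114 mm over their backs; the gripper's body (76 mm by 85 mm) begins 54 mm behind the grasp point. The pads swing forward as they close: fully open they stand 13 mm farther back than shut.
Start: joints at [-1.449, 0.158, 1.597, -0, 1.386, -0.21], TCP at [187.28, -543.629, 231.299] pointing down, gripper open.
Joint ranges: [-2.91, 2.91], [-0.94, 2.29], [0.18, 2.7], [-1.29, 4.43], [0.17, 2.64], [-3, 3]. Speed limits (rad/s): [2.57, 2.57, 3.14, 3.14, 3.14, 3.14].

### API

Orientations are given as a unit quaternion [x, y, z, w].
In Python, from station import monitor, eyes, manip gives the robot as it stands.
- The arm moves only by the tool send_rows, never from a script. Its argument "commands" is a list of rows, each a list of 6 numbers: the shift along the tool's x, y, z each as a share of 40 mm, from -1 to 1, then the turn, a rotation vector about the tool's x, y, z each as a share of 5 degrees, from -1 to 1. In form: [[tx, ty, tz, ax, ay, az], ...]. A call has 1 to 12 rows; each row shifts and turns the commanded pose from where the row before left it, along the tool's axes as they then stand; what a row does not reach is not made up. A row lasts 1/12 s, in which the tool goes at most 41.7 mm and 7.16 degrees, less where a joint would pass 70% of its speed; a pose out of reach is approached as far as the arm can. A call with a number of a shift or a turn outside -1 to 1 is refused whole. A call with a gripper value outside its range is refused whole. "claw" is the closure, from 0 (fully open) to 1 (shut), set as the call begins (left out, the last holds). The fingers move at their own pace and stop on an object; "grip_force" is the grip in N (left out, the last holds). Time passes only in rows, so rows that do not move let the fingers close. It gives the time, the measured TCP pose, the force, the opening and the grip force at its end, in the units of the state.
- monitor.read_state(): the state, without advancing time (a new reading comes with each control period).
- eyes.camera(name): name is "scene" or "top" or "wrist"; returns a dict with "pixels" (384x512x3 uint8, blue, green, red), "fx", "fy", "cx", "cy" (pixels), "distortion" ([k1, k2, p1, p2, k3] as OpenCV has them; the pictures are not rectified), "pose" (4x4, takes a point from camera to world coordinates). Camera axes: x right, y down, z forward; pixel columns grow to the right and rows downward; lengths in mm; the calibration is good to about 2 mm. A picture is of the moment at which its call begins. There is no depth.
- manip.sign_off(): hands the job in; it is judged then, once.
The state is a dict: "t": time; "joint_pos": joint angles; "qd": joint speeds; "joint_torque": joint torques, N m; "eef_pos": TCP position; "tcp_rot": TCP orientation; "ft_force": force on the tool from outside, world axes, zero at the start; "torque": the same for the moment, N m; "width": finger opening in mm; "finger_force": force on a finger pad.
Only numpy, scipy, OpenCV 4.12 (cv2) and the standard library are available. Lean on these libraries where they do the work, as an engineer would, in place of code of your own. Each camera call takes 0.05 s, during which the arm holds its last target. There are 200 camera calls.

## Working session

There is one attempt and no reset: what is moved stays moved. The work goes in short steps, Python scripts to look and compute and a tool call to move; the robot and the scene stay as the last step left them, time stands still between calls to the robot, and variables do not carry over. Pictures are saved under pics/ and viewed, at most 10 in all, crops included, and the job is handed in when it is done.

Besides the shell and the picture viewer there is one more tool, called as name([rows], argument=value, ...), one row to a line, values as JSON. send_rows: Moves the arm, as the interface text tells. Shift numbers are shares of 40 mm and turn numbers shares of 5 degrees, none past 1 either way. Its arguments: {"type":"object","properties":{"commands":{"type":"array"},"claw":{"type":"number"},"grip_force":{"type":"number"}},"required":["commands"]}

```bash
mkdir -p pics; python3 - <<'E'
from station import monitor, eyes
import cv2, numpy as np
s=monitor.read_state();print(s['t'],s['eef_pos'],s['tcp_rot'],s['width'])
ims=[]
for n in ("top","scene"):
    c=eyes.camera(n);cv2.imwrite(f"pics/{n}0.png",c['pixels'])
    np.savez(f"{n}0.npz",**c);print(n,c['fx'],c['cx'],c['cy'],c['distortion'],np.round(c['pose'],3).tolist())
E
```

```text
0.0 [ 187.21214138 -543.02547083  230.29342614] [ 9.86269003e-01  1.65143948e-01  4.25017345e-05 -9.63137688e-04] 85.40087052963347
top 480.9580012453389 258.7498204166674 190.67010888350646 [-0.10222611  0.          0.          0.          0.        ] [[-0.029, -0.994, 0.103, 464.263], [-1.0, 0.029, -0.001, 72.216], [-0.002, -0.103, -0.995, 920.538], [0.0, 0.0, 0.0, 1.0]]
scene 352.48515587725103 252.6659999123187 189.53957274121527 [0.0248079 0.        0.        0.        0.       ] [[-0.805, -0.315, 0.502, 125.195], [-0.593, 0.425, -0.684, 649.697], [0.002, -0.849, -0.529, 512.248], [0.0, 0.0, 0.0, 1.0]]
```

View pics/top0.png

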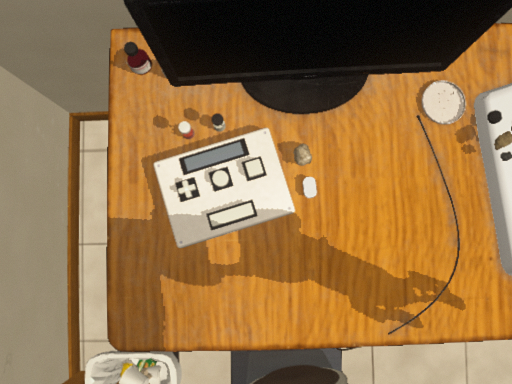

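View pics/scene0.png

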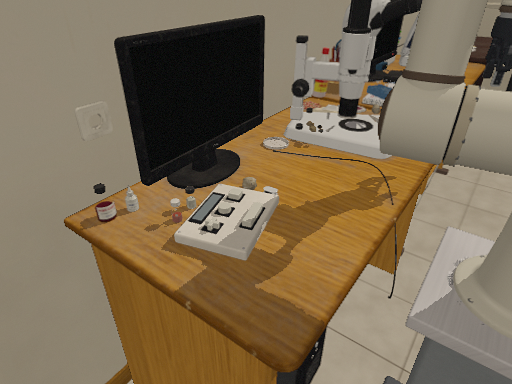

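The top view shows the console near (224,187), with the cross at (187,189), round (221,178), square (255,168) and enter bar (232,214). The rock is at (303,154) and the loupe at (310,187). The scene view agrees. The square key is at the right end of the row (y = -65).

```bash
cat > h.py <<'E'
import cv2, numpy as np
def cast(c,uv,z):
    K=np.array([[c['fx'],0,c['cx']],[0,c['fy'],c['cy']],[0,0,1.]])
    p=cv2.undistortPoints(np.float64(uv).reshape(-1,1,2),K,np.float64(c['distortion'])).reshape(-1,2)
    d=np.c_[p,np.ones(len(p))]@c['pose'][:3,:3].T; o=c['pose'][:3,3]
    return o+d*((z-o[2])/d[:,2])[:,None]
def fit(A,B): # rigid 2D: B=R A+t
    a,b=A-A.mean(0),B-B.mean(0)
    th=np.arctan2((a[:,0]*b[:,1]-a[:,1]*b[:,0]).sum(),(a*b).sum())
    R=np.array([[np.cos(th),-np.sin(th)],[np.sin(th),np.cos(th)]])
    return th,R,B.mean(0)-R@A.mean(0)
E
python3 - <<'E'
from h import *
c=dict(np.load('top0.npz'));im=c['pixels']
g=im.max(2);m=np.uint8(g<70)*255
m[:125]=0;m[250:]=0;m[:,:150]=0;m[:,300:]=0
cs,_=cv2.findContours(m,cv2.RETR_EXTERNAL,cv2.CHAIN_APPROX_NONE)
D={}
for k in cs:
    if cv2.contourArea(k)<150: continue
    r=cv2.minAreaRect(k);P=cast(c,cv2.boxPoints(r),33)[:,:2]
    print(np.round(r[0],1),cv2.contourArea(k),P.mean(0).round(1),np.linalg.norm(P[1]-P[0]).round(1),np.linalg.norm(P[2]-P[1]).round(1))
    for n,q in dict(cross=(187,189),round=(221,178),square=(255,168),enter=(232,214)).items():
        if np.hypot(*(np.array(r[0])-q))<8: D[n]=P.mean(0)
L=dict(cross=(15,65),round=(15,0),square=(15,-65),enter=(-55,0))
n=list(D);A=np.float64([L[i] for i in n]);B=np.array([D[i] for i in n])
th,R,t=fit(A,B);print(n,np.degrees(th),t,'\nres',(B-A@R.T-t).round(1))
for i in L: print(i,(R@L[i]+t).round(1))
s=im[110:260,140:330];cv2.imwrite('pics/crop0.png',cv2.resize(s,None,fx=4,fy=4,interpolation=cv2.INTER_CUBIC))
E
```

```text
h.py:8: RuntimeWarning: Mean of empty slice.
  a,b=A-A.mean(0),B-B.mean(0)
  ret = ret.dtype.type(ret / rcount)
Traceback (most recent call last):
  File "h.py", line 9, in fit
    th=np.arctan2((a[:,0]*b[:,1]-a[:,1]*b[:,0]).sum(),(a*b).sum())
                   ~^^^^^
IndexError: too many indices for array: array is 1-dimensional, but 2 were indexed
```

```bash
cat > meas.py <<'E'
from h import *
def measure(c,thr=85):
    im=c['pixels'];S=4
    g=cv2.resize(im,None,fx=S,fy=S,interpolation=cv2.INTER_LINEAR).max(2)
    m=np.uint8(g<thr)*255;L=dict(cross=(15,65),round=(15,0),square=(15,-65),enter=(-55,0));D={}
    for n,q,w,h in (('cross',(187,189),15,14),('round',(221,178),15,14),('square',(255,168),15,14),('enter',(232,214),30,17)):
        r=np.zeros_like(m);r[(q[1]-h)*S:(q[1]+h)*S,(q[0]-w)*S:(q[0]+w)*S]=1
        mm=m*r;N,lab,st,_=cv2.connectedComponentsWithStats(mm)
        b=np.isin(lab,[i for i in range(1,N) if st[i,4]>15*S])
        ys,xs=np.nonzero(b);rect=cv2.minAreaRect(np.c_[xs,ys].astype(np.float32))
        bp=(cv2.boxPoints(rect)+.5)/S-.5;P=cast(c,bp,33)[:,:2];D[n]=P.mean(0)
        print(n,bp.mean(0).round(1),P.mean(0).round(1),np.linalg.norm(P[1]-P[0]).round(1),np.linalg.norm(P[2]-P[1]).round(1))
    A=np.float64([L[i] for i in D]);B=np.array([D[i] for i in D])
    th,R,t=fit(A,B);print(np.degrees(th),t,'\nres',(B-A@R.T-t).round(1).tolist())
    return {i:(R@L[i]+t).round(1) for i in L},th
E
python3 - <<'E'
from meas import *
c=dict(np.load('top0.npz'));im=c['pixels']
for t in (70,100):print(measure(c,t))
s=im[110:260,140:330];cv2.imwrite('pics/crop0.png',cv2.resize(s,None,fx=4,fy=4,interpolation=cv2.INTER_CUBIC))
E
```

```text
cross [187.1 189.2] [563.4 204.2] 34.4 34.8
round [218.7 175.2] [587.9 144.7] 36.5 49.6
square [252.2 164.7] [605.8  81.8] 34.2 50.2
enter [233.3 220.2] [503.3 119.3] 87.0 12.0
18.173824819388685 [567.47980889 138.26940973] 
res [[1.9, -0.5], [6.2, 1.8], [3.8, 0.6], [-11.9, -1.8]]
({'cross': array([561.5, 204.7]), 'round': array([581.7, 142.9]), 'square': array([602. ,  81.2]), 'enter': array([515.2, 121.1])}, np.float64(0.31719308077899633))
cross [187.  189.1] [563.5 204.3] 36.1 36.2
round [218.8 175. ] [588.2 144.5] 37.4 51.6
square [252.3 164.6] [606.   81.5] 36.2 51.4
enter [231.4 214.6] [513.6 122.7] 89.0 31.2
18.126631125273484 [570.21347019 138.99907777] 
res [[-0.8, -1.2], [3.8, 0.8], [1.3, -0.4], [-4.3, 0.8]]
({'cross': array([564.2, 205.4]), 'round': array([584.5, 143.7]), 'square': array([604.7,  81.9]), 'enter': array([517.9, 121.9])}, np.float64(0.316369395430507))
```

View pics/crop0.png

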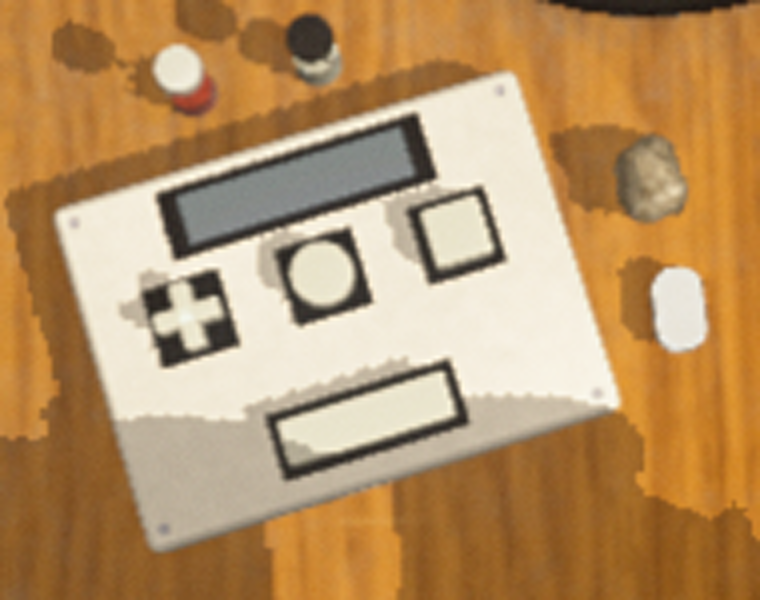

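The crop shows the keys clearly: cross (190,317), round (325,275), square (457,235), enter bar (367,420). The display frame leaked into the round and square regions, so I'll drop components that touch the region's top border.

```bash
sed -i "s/if st\[i,4\]>15\*S\]/if st[i,4]>15*S and st[i,1]>(q[1]-h)*S]/" meas.py; python3 - <<'E'
from meas import *
c=dict(np.load('top0.npz'))
print(measure(c,100))
print(measure(c,115))
from station import monitor
from scipy.spatial.transform import Rotation as R
s=monitor.read_state();M=R.from_quat(s['tcp_rot']).as_matrix();print(s['eef_pos'],M.round(3))
E
```

```text
cross [187.  189.1] [563.5 204.3] 36.1 36.2
round [220.3 178.7] [581.2 141.8] 36.2 36.3
square [253.5 168.3] [598.8  79.4] 36.1 36.4
enter [231.4 214.6] [513.6 122.7] 89.0 31.2
15.818390733480527 [566.68038668 137.71790242] 
res [[0.1, -0.1], [0.1, 0.0], [-0.0, 0.1], [-0.1, -0.1]]
({'cross': array([563.4, 204.3]), 'round': array([581.1, 141.8]), 'square': array([598.8,  79.3]), 'enter': array([513.8, 122.7])}, np.float64(0.276083000666196))
cross [187.  189.1] [563.4 204.2] 36.7 37.0
round [220.3 178.6] [581.3 141.9] 36.8 37.0
square [253.5 168.3] [598.9  79.4] 37.0 37.2
enter [231.4 214.6] [513.7 122.6] 89.7 31.9
15.874755081210948 [566.71879312 137.7147123 ] 
res [[0.1, -0.1], [0.1, 0.1], [-0.0, 0.1], [-0.2, -0.1]]
({'cross': array([563.4, 204.3]), 'round': array([581.1, 141.8]), 'square': array([598.9,  79.3]), 'enter': array([513.8, 122.7])}, np.float64(0.27706674411483084))
[ 187.23805738 -543.06959259  230.40889926] [[ 0.945  0.326 -0.   ]
 [ 0.326 -0.945  0.002]
 [ 0.    -0.002 -1.   ]]
```

The four bezels fit the console layout with 0.2 mm residuals: square key at (598.8, 79.3), enter bar at (513.8, 122.7). The tool yaw is already within 3° of the console. I'll shut the fingers and travel at the current height.

send_rows([
  [0.3,-0.2,0,0,0,0],
  [0.74,-0.57,0,0,0,0],
  [0.74,-0.57,0,0,0,0],
  [0.74,-0.57,0,0,0,0],
  [0.74,-0.57,0,0,0,0],
  [0.74,-0.57,0,0,0,0],
  [0.74,-0.57,0,0,0,0],
  [0.74,-0.57,0,0,0,0],
  [0.74,-0.57,0,0,0,0],
  [0.74,-0.57,0,0,0,0],
  [0.74,-0.57,0,0,0,0],
  [0.3,-0.2,0,0,0,0],
], claw=1, grip_force=20)

```text
t: 1.1
eef_pos: [411.6, -204.0, 231.0]
tcp_rot: [0.986, 0.167, 0.0, -0.001]
ft_force: [-1.0, -1.0, 1.1]
width: 0.0
finger_force: 0.0
```

send_rows([
  [0.7,-0.54,0,0,0,0],
  [0.7,-0.54,0,0,0,0],
  [0.7,-0.54,0,0,0,0],
  [0.7,-0.54,0,0,0,0],
  [0.7,-0.54,0,0,0,0],
  [0.7,-0.54,0,0,0,0],
  [0.7,-0.54,0,0,0,0],
  [0.7,-0.54,0,0,0,0],
  [0.7,-0.54,0,0,0,0],
  [0.43,-0.31,0,0,0,0],
  [0,0,0,0,0,0],
  [0,0,0,0,0,0],
])

```text
t: 2.1
eef_pos: [596.9, 75.9, 230.7]
tcp_rot: [0.986, 0.166, -0.001, -0.0]
ft_force: [-0.7, -0.4, -0.3]
width: 0.1
finger_force: 0.0
```

```bash
python3 - <<'E'
from station import monitor,eyes
import numpy as np,cv2
from scipy.spatial.transform import Rotation as R
s=monitor.read_state();M=R.from_quat(s['tcp_rot']).as_matrix();p=np.array(s['eef_pos']);print(s['t'],p,M.round(3).tolist(),s['ft_force'])
print('to go /40', (M.T@(np.array([598.8,79.3,100])-p)/40).round(3))
c=[eyes.camera(n)['pixels'] for n in('scene','top')]
cv2.imwrite('pics/a1.png',np.hstack([c[0][60:360,60:460],c[1][60:360,60:460]]))
E
```

```text
2.1 [596.90153364  75.88951416 230.72585048] [[0.945, 0.328, -0.001], [0.328, -0.945, -0.0], [-0.001, -0.0, -1.0]] [-0.7302574  -0.38716831 -0.30247682]
to go /40 [ 0.077 -0.064  3.268]
```

View pics/a1.png

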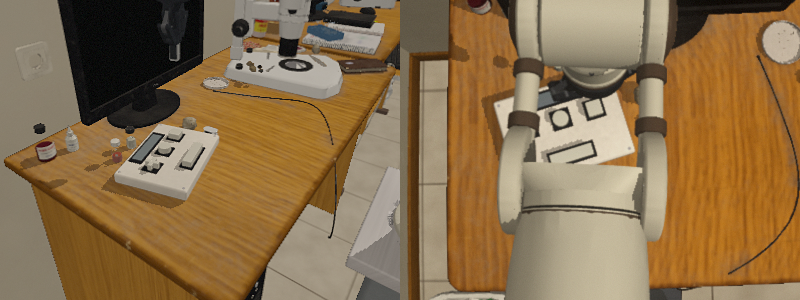

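The arm stands over the console with the gripper above the square key, clear of the monitor. I'll go down to about 62 mm and trim the xy offset on the way.

send_rows([
  [0.08,-0.06,0.4,0,0,0],
  [0,0,0.7,0,0,0],
  [0,0,0.7,0,0,0],
  [0,0,0.7,0,0,0],
  [0,0,0.7,0,0,0],
  [0,0,0.6,0,0,0],
  [0,0,0.3,0,0,0],
  [0,0,0.1,0,0,0],
  [0,0,0,0,0,0],
  [0,0,0,0,0,0],
])

```text
t: 3.03
eef_pos: [600.8, 77.4, 65.0]
tcp_rot: [0.986, 0.165, 0.001, 0.0]
ft_force: [1.0, -0.1, 0.1]
width: 0.1
finger_force: 0.0
```

```bash
cat > w.py <<'E'
import sys
from station import monitor,eyes
import numpy as np,cv2
from scipy.spatial.transform import Rotation as R
s=monitor.read_state();M=R.from_quat(s['tcp_rot']).as_matrix();p=np.array(s['eef_pos']);print(s['t'],p,s['ft_force'])
print('to go /40', (M.T@(np.array(eval(sys.argv[1]))-p)/40).round(3))
c=[eyes.camera(n)['pixels'] for n in('scene','wrist')]
cv2.imwrite(sys.argv[2],np.hstack([cv2.resize(c[0][150:300,130:330],(400,300)),cv2.resize(c[1],(400,300))]))
E
python3 w.py 598.8,79.3,50 pics/a2.png
```

```text
3.0333 [600.78986936  77.39727344  64.97430957] [ 0.9767627  -0.07273531  0.13829671]
to go /40 [-0.032 -0.062  0.374]
```

View pics/a2.png

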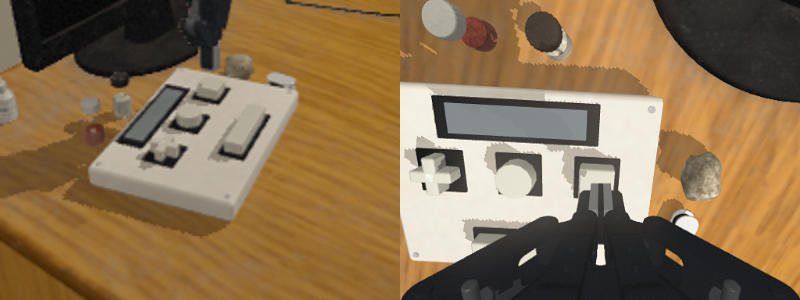

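The wrist view shows the shut fingertips over the square cap, around (600,190). The other keys and the loose objects are clear, so I'll approach the cap.

send_rows([
  [-0.03,-0.05,0.2,0,0,0],
  [0,0,0.15,0,0,0],
  [0,0,0,0,0,0],
  [0,0,0,0,0,0],
])

```text
t: 3.47
eef_pos: [597.3, 79.5, 48.6]
tcp_rot: [0.986, 0.165, -0.001, -0.0]
ft_force: [0.3, 0.5, 0.2]
width: -0.2
finger_force: 0.0
```

send_rows([
  [0,0,0.05,0,0,0],
  [0,0,0.05,0,0,0],
  [0,0,0,0,0,0],
])

```text
t: 3.72
eef_pos: [598.2, 79.3, 45.3]
tcp_rot: [0.986, 0.165, 0.0, 0.0]
ft_force: [0.6, -0.0, 0.3]
width: 0.1
finger_force: 0.0
```

send_rows([
  [0,0,0.04,0,0,0],
  [0,0,0.03,0,0,0],
  [0,0,0,0,0,0],
])

```text
t: 3.97
eef_pos: [598.1, 79.3, 42.5]
tcp_rot: [0.986, 0.165, 0.0, 0.0]
ft_force: [0.8, -0.2, 1.4]
width: -0.1
finger_force: 0.4
```

send_rows([
  [0,0,0.03,0,0,0],
  [0,0,0,0,0,0],
])

```text
t: 4.13
eef_pos: [598.2, 79.3, 41.3]
tcp_rot: [0.986, 0.165, 0.0, 0.0]
ft_force: [0.8, -0.4, 0.9]
width: 0.4
finger_force: 0.5
```

send_rows([
  [0,0,0.025,0,0,0],
  [0,0,0,0,0,0],
])

```text
t: 4.3
eef_pos: [598.2, 79.3, 40.3]
tcp_rot: [0.986, 0.165, 0.0, 0.0]
ft_force: [0.4, -0.6, 1.1]
width: -0.1
finger_force: 0.6
```

send_rows([
  [0,0,0.015,0,0,0],
  [0,0,0,0,0,0],
])

```text
t: 4.47
eef_pos: [598.2, 79.3, 39.7]
tcp_rot: [0.986, 0.165, 0.0, 0.0]
ft_force: [1.2, 1.2, 1.1]
width: 0.2
finger_force: 0.8
```

send_rows([
  [0,0,0.015,0,0,0],
  [0,0,0,0,0,0],
])

```text
t: 4.63
eef_pos: [598.1, 79.3, 39.1]
tcp_rot: [0.986, 0.165, 0.0, 0.0]
ft_force: [1.1, 0.8, 2.3]
width: 0.3
finger_force: 0.8
```

send_rows([
  [0,0,0.01,0,0,0],
  [0,0,0,0,0,0],
])

```text
t: 4.8
eef_pos: [598.2, 79.3, 39.1]
tcp_rot: [0.986, 0.165, 0.0, 0.0]
ft_force: [0.9, -0.4, 3.9]
width: 0.3
finger_force: 2.2
```

It has bottomed: z holds at 39.1 mm while the force rises to 3.9 N. I'll lift, move towards the enter bar, and check the key.

send_rows([
  [0,0,-0.3,0,0,0],
  [0,0,-0.4,0,0,0],
  [-0.4,-0.43,-0.1,0,0,0],
  [-0.62,-0.64,0,0,0,0],
  [-0.62,-0.65,0,0,0,0],
  [0,0,0,0,0,0],
  [0,0,0,0,0,0],
])

```text
t: 5.38
eef_pos: [511.1, 123.8, 70.2]
tcp_rot: [0.986, 0.166, -0.001, -0.0]
ft_force: [0.3, 0.9, 0.1]
width: 0.3
finger_force: 0.0
```

```bash
python3 w.py 513.8,122.7,50 pics/a3.png
```

```text
5.3833 [511.05956972 123.79241006  70.15383259] [0.25106259 0.93723832 0.11370165]
to go /40 [0.057 0.049 0.504]
```

View pics/a3.png

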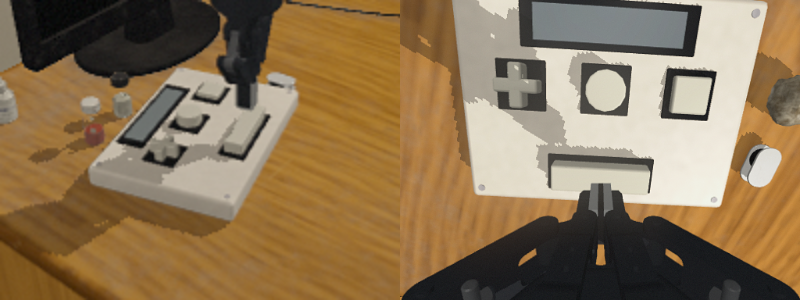

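The square key now sits low in its bezel, at (690,95) in the wrist view with hardly any shadow. The fingertips are over the enter bar. I'll descend and check the settled position.

send_rows([
  [0,0,0.25,0,0,0],
  [0,0,0.2,0,0,0],
  [0,0,0,0,0,0],
  [0,0,0,0,0,0],
])

```text
t: 5.82
eef_pos: [513.0, 122.7, 51.5]
tcp_rot: [0.986, 0.165, -0.001, -0.0]
ft_force: [0.3, -0.9, 0.5]
width: -0.1
finger_force: 0.0
```

Settled within 1 mm of the bar's centre. Pressing.

send_rows([
  [0,0,0.1,0,0,0],
  [0,0,0.07,0,0,0],
  [0,0,0.05,0,0,0],
  [0,0,0,0,0,0],
])

```text
t: 6.15
eef_pos: [513.9, 122.9, 43.9]
tcp_rot: [0.986, 0.165, 0.0, 0.0]
ft_force: [1.1, -0.0, 1.8]
width: -0.0
finger_force: 0.8
```

send_rows([
  [0,0,0.04,0,0,0],
  [0,0,0.02,0,0,0],
  [0,0,0,0,0,0],
])

```text
t: 6.4
eef_pos: [513.9, 122.9, 41.7]
tcp_rot: [0.986, 0.165, 0.0, 0.0]
ft_force: [0.9, -1.5, 2.8]
width: 0.1
finger_force: 1.2
```

send_rows([
  [0,0,0.015,0,0,0],
  [0,0,0,0,0,0],
])

```text
t: 6.57
eef_pos: [513.9, 122.9, 41.1]
tcp_rot: [0.986, 0.165, 0.0, 0.0]
ft_force: [1.1, -1.4, 2.6]
width: -0.1
finger_force: 1.2
```

send_rows([
  [0,0,0.03,0,0,0],
  [0,0,0.02,0,0,0],
  [0,0,0,0,0,0],
])

```text
t: 6.82
eef_pos: [513.9, 123.0, 39.1]
tcp_rot: [0.986, 0.165, 0.0, 0.0]
ft_force: [1.6, -2.3, 2.7]
width: -0.0
finger_force: 1.5
```

send_rows([
  [0,0,0.015,0,0,0],
  [0,0,0,0,0,0],
  [0,0,0,0,0,0],
])

```text
t: 7.07
eef_pos: [513.9, 122.9, 39.0]
tcp_rot: [0.986, 0.165, 0.0, 0.0]
ft_force: [-0.4, -1.7, 7.7]
width: 0.5
finger_force: 3.6
```

The bar is fully down: z is 39.0 mm and the force has risen to 7.7 N. I'll withdraw upward and back.

send_rows([
  [0,0,-0.2,0,0,0],
  [0,0,-0.5,0,0,0],
  [0,0,-0.7,0,0,0],
  [0,0,-0.7,0,0,0],
  [-0.5,0,-0.6,0,0,0],
  [-0.7,0,0,0,0,0],
  [-0.7,0,0,0,0,0],
  [-0.4,0,0,0,0,0],
  [0,0,0,0,0,0],
  [0,0,0,0,0,0],
  [0,0,0,0,0,0],
])

```text
t: 7.98
eef_pos: [427.0, 93.3, 146.4]
tcp_rot: [0.986, 0.165, 0.0, -0.0]
ft_force: [-0.2, -1.2, -0.1]
width: -0.0
finger_force: 0.0
```

```bash
python3 w.py 513.8,122.7,50 pics/a4.png
```

```text
7.9833 [426.96352505  93.27136892 146.36528819] [-0.17211792 -1.18051972 -0.13238265]
to go /40 [2.291 0.012 2.41 ]
```

View pics/a4.png

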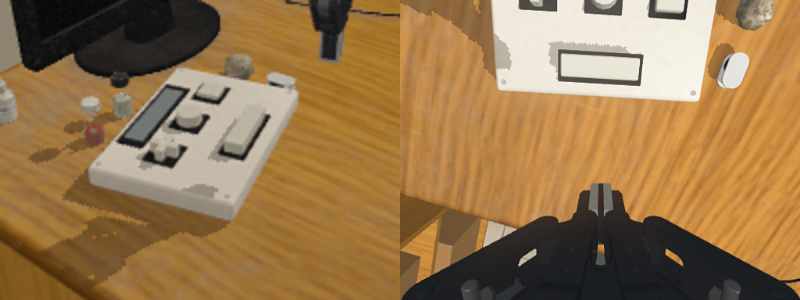

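The scene view shows the square key low at (210,92), the round and cross keys up, and the enter bar risen again at (243,130). The loose objects haven't moved and the gripper is clear. Handing in.

```bash
python3 -c "
from station import manip
print(manip.sign_off())"
```

```text
the job is handed in; nothing more can be done
None
```

I pressed the square key fully down, pressed the enter bar fully down and let it spring back, withdrew the arm clear of everything, and handed the job in; no verdict was shown.

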